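# Pull the blind plug from a planer bearing housing

### The arm

A 6-joint arm with a two-finger parallel gripper is mounted at the origin on the work surface. World frame = base frame: x ahead of the robot, y to its left, z up, the work surface at z = 0. Lengths are in m, angles in rad, forces in N, time in s.
With the tool pointing down it reaches from about 0.35 to 0.975 m from the base axis. Payload 4.9 kg.
Tool frame: the origin (TCP) lies midway between the tips of the shut fingers; the grasp point (between the pads) lies 19 mm behind it; z points along the fingers, y is the line along which they close (so a half turn about z gives the same grasp; the last joint's range is limited). The gripper opens to 85 mm and grips with 20 to 120 N. Pads are 22 mm wide; open, the fingers measure 114 mm over their backs; the gripper's body (76 mm by 85 mm) begins 54 mm behind the grasp point. The pads swing forward as they close: fully open they stand 13 mm farther back than shut.
Start: joints at [-1.318, 0.053, 1.613, -0, 1.476, -0.119], TCP at [0.227, -0.582, 0.231] pointing down, gripper open.
Joint ranges: [-3.01, 3.01], [-1.01, 2.22], [0.06, 2.58], [-1.02, 4.17], [0.09, 2.62], [-3.14, 3.14]. Speed limits (rad/s): [2.57, 2.57, 3.14, 3.14, 3.14, 3.14].

### API

Orientations are given as a unit quaternion [w, x, y, z].
In Python, from plant import state, grab_frame, job_done, cut_out, place_of gives the robot as it stands.
- The arm moves only by the tool jog_arm, never from a script. Its argument "motion" is text: rows parted by semicolons, each of 7 numbers parted by spaces: the opening in per cent of the stroke, from 0 (shut) to 100 (fully open), then the shift along the tool's x, y, z as a fraction of full scale, then the turn, a rotation vector about the tool's x, y, z as a fraction of full scale. A call has exactly 5 rows; each row is the pose to reach, as a shift and turn from the pose commanded when the call began, along the tool's axes at that moment; what a row does not reach only later rows make up. Full scale, the value 1, is 50 cm for a shift and 1.5 rad for a turn. A row lasts 1/8 s, in which the tool goes at most 62.5 mm and 10.7 degrees, less where a joint would pass 70% of its speed; a pose out of reach is approached as far as the arm can. A call with a number of a shift or a turn outside -1 to 1 is refused whole. A call with a gripper value outside its range is refused whole. The fingers move at their own pace and stop on an object; the grip force is fixed at half the most. Time passes only in rows, so rows that repeat a pose let the fingers close, or fill a call up. It gives the time, the measured TCP pose, the force, the opening and the grip force at its end, in the units of the state.
- state(): the state, without advancing time (a new reading comes with each control period).
- grab_frame(name): name is "scene" or "top" or "wrist"; returns a dict with "color" (384x512x3 uint8, red, green, blue), "range_z" (384x512 float32, m along the optical axis (not along the pixel's ray), 0 where there is no reading), "intrinsics" (3x3 intrinsics, pixels), "world_from_camera" (4x4, takes a point from camera to world coordinates). Camera axes: x right, y up, looking along -z (the intrinsics and any distortion apply to the point x, -y, -z); pixel columns grow to the right and rows downward; lengths in m; the calibration is good to about 2 mm. A picture is of the moment at which its call begins.
- job_done(): hands the job in; it is judged then, once.
Trained networks look in the newest picture that a camera, given by its name, has taken for a name from the list of things; names that differ only in an ending like _2 or _b are one class to them, and where a whole thing is asked for, a point or a joint stands for the part that bears it (a point fixed in the world has none). Each returns a list of dicts, best first, with "p" (0 to 1); they miss things now and then, are a little off and sometimes report something else, mostly with a low value. They report only what shows in the picture. A call takes as long as a camera call.
- cut_out(camera, thing): "pixels" (384x512 bool, what is visible of it).
- place_of(camera, thing): "at" ([x, y, z] in m, in world coordinates, good to about 4 mm: a listed point, or the origin of a listed thing).
The state is a dict: "time": time; "joint_pos": joint angles; "joint_vel": joint speeds; "joint_efforts": joint torques, N m; "tool_pos": TCP position; "tool_rot": TCP orientation; "contact_force": force on the tool from outside, world axes, zero at the start; "ft_torque": the same for the moment, N m; "gripper_width": opening from 0.0 (shut) to 1.0 (fully open); "grasp_force": force on a finger pad.
Only numpy, scipy, OpenCV 4.12 (cv2) and the standard library are available. Lean on these libraries where they do the work, as an engineer would, in place of code of your own. Each camera call takes 0.05 s, during which the arm holds its last target. There are 200 camera calls.

### The job

Take the T-handle puller from its wooden stand, find the thread in the brass insert of the plug by light pressure, lower the puller in and turn it clockwise until it is tight, then draw the plug straight up out of the green housing. Set the plug down gently and upright in the empty compartment of the blue tray with the puller still screwed into it, and let go; do not force anything, handle the plug only by the puller, and leave the other things alone.

Things in the scene. Friction and masses are not known exactly. Their poses are not given: they have to be found in the camera images.
- plug: round steel blind plug, 48 mm across, 40.5 mm high, 0.3 kg (+-25%), in the bore of the housing, its top level with the housing's top. Origin: centre of its underside, z up along its axis. A brass threaded insert in its top takes the puller (see plug_top); the insert turns stiffly in the steel shell (slips at about 0.15 N m)
- plug_top (a point): centre of the plug's top. Slot in the insert: 9.5 x 31 mm through a 6 mm roof into a round chamber, 31 mm across, its floor 20 mm below the top. The slot may be turned up to 0.9 rad either way from the plug's x: not measured, to be felt or seen. With lugs through and collar on the top, turning clockwise from above 55 to 65 deg draws the collar tight; stop at about 70 deg
- puller: puller: steel rod, red T bar on top, 0.2 kg. Origin: centre of its lower end, z up along the rod, x along T bar and lugs. At the start it hangs upright in the stand, collar on the stand's top, origin 25.5 mm above the bench. Lugs resting on the plug's top: origin 40.5 mm above the plug's origin; collar seated on the plug's top: 26 mm above
- puller_bar (a point): centre of the puller's T bar, 85 mm above its lower end; bar 70 (x) x 14 (y) x 20 (z) mm, flat sides. Below it: shank 10 mm thick; dark collar 40 mm across, 14.5 to 20.5 mm above the lower end; neck 8 mm thick; at the lower end two round-edged lugs, a cross bar 28 mm long (x), 7 mm wide, 7 mm high
- housing: green bearing housing, fixed: block 130 x 130 x 60 mm, foot flange 170 mm long; origin at the centre of its underside, z up. Vertical blind bore 50 mm across, 40 mm deep in the middle of its top (floor 20 mm above the bench). Four spring plungers in the bore wall grip the plug with about 4 N each; pulling takes some 8 to 20 N until it has risen 18 mm
- stand: wooden stand, fixed, 80 x 80 x 40 mm, with a vertical hole 30 mm across through its middle from which the puller hangs; origin at the centre of its underside
- tray: blue parts tray, fixed, 210 (x) x 120 (y) x 25 mm high, walls and floor 5 mm thick, one cross wall in the middle makes two compartments of 97 x 110 mm; origin at the centre of its underside. The compartment on its +x side holds the bearing, the one on its -x side is empty
- tray_empty (a point): point on the floor of the tray's empty compartment, in its middle, 5 mm above the bench; axes as the tray's
- bearing: steel bearing ring, 52 mm across, 15 mm high, lying in the far compartment of the tray; leave it alone (origin on its underside as it was made)
- cap_screw: dark cap screw standing head down on a corner of the housing's top, 20 mm across, 35 mm high; leave it alone (origin on its underside as it was made)
- wrench: steel wrench, 170 mm long, lying on the bench; leave it alone (origin on its underside as it was made)
- screwdriver: screwdriver, 190 mm long, lying on the bench; leave it alone (origin on its underside as it was made)
- grease_jar: white jar with yellow cap, 64 mm across, 75 mm high; leave it alone (origin on its underside as it was made)
- push_block: yellow push block with a black handle, 150 x 75 mm, 71 mm high; leave it alone (origin on its underside as it was made)
- offcut: light wood offcut, 110 x 60 x 22 mm; leave it alone (origin on its underside as it was made)

How it is judged:
On the way, in this order (a step that is already met when the one before it is completed fails the run):
1. the puller is down in the plug, its collar on the plug's top, the plug still home in the housing (z of puller in the frame of plug between 0.018 and 0.031 m and horizontal distance between puller and plug below 0.006 m and angle between the z axis of puller and the z axis of plug, either way round below 0.15 rad and z of plug in the frame of housing below 0.024 m), for 0.2 s.
2. the plug has been drawn up clear of the bore, upright, on the puller (z of puller in the frame of plug between 0.018 and 0.031 m and horizontal distance between puller and plug below 0.006 m and angle between the z axis of puller and the z axis of plug, either way round below 0.15 rad and z of plug in the frame of housing above 0.065 m and angle between plug's own z axis and vertical below 0.2 rad), for 0.1 s.
At the end, for the whole second after the job is handed in: The plug stands upright (within 3 deg) on the floor of the tray's empty compartment, its underside within 3 mm of the floor, wholly inside the compartment, the puller still in it with the collar within 5 mm of its top (axes within 6 mm and 8 deg), both released and at rest (z of plug in the frame of tray_empty below 0.003 m and x of plug in the frame of tray_empty between -0.04 and 0.04 m and y of plug in the frame of tray_empty between -0.045 and 0.045 m and angle between plug's own z axis and vertical below 0.05 rad and z of puller in the frame of plug between 0.018 and 0.031 m and horizontal distance between puller and plug below 0.006 m and angle between the z axis of puller and the z axis of plug, either way round below 0.15 rad and linear speed of each of plug, puller below 0.02 m/s); the robot touches nothing.
It fails at once if while the plug is home in the housing, the puller is forced against it with more than 30 N; or the plug is forced against the housing with more than 45 N (plungers included) ((contact force between puller and plug above 30 N and horizontal distance between plug and housing below 0.03 m and z of plug in the frame of housing below 0.024 m) or contact force between plug and housing above 45 N).
It fails at once if the plug is dropped or pushed into the tray with more than 40 N (contact force between plug and tray above 40 N).
It fails at once if the plug is drawn crooked: tilted more than 12 deg (angle between plug's own z axis and vertical above 0.21 rad).
It fails at once if the robot's fingers or arm take hold of or touch the plug itself (contact force between any of the fingers, the arm and plug above 0.5 N).
It fails at once if a bystander is moved more than 25 mm (distance of any of bearing, cap_screw, wrench, screwdriver, grease_jar, push_block, offcut from where it was at the start of the episode above 0.025 m).
It also fails if it takes over 72 s, if anything falls off the work surface, if the arm or the gripper's body presses on something with over 40 N, if the wrist force passes 120 N, or if a joint passes its speed limit or range.

## Working session

There is one attempt and no reset: what is moved stays moved. The work goes in short steps, Python scripts to look and compute and a tool call to move; the robot and the scene stay as the last step left them, time stands still between calls to the robot, and variables do not carry over. Pictures are saved under pics/ and viewed, at most 10 in all, crops included, and the job is handed in when it is done.

Besides the shell and the picture viewer there is one more tool, called after "Call:" as name(argument=value, ...) on one line, values as JSON. jog_arm: Moves the arm, as the interface text tells. Shift numbers are shares of 50 cm and turn numbers shares of 1.5 rad, none past 1 either way. Its arguments: {"type":"object","properties":{"motion":{"type":"string"}},"required":["motion"]}

```bash
mkdir -p pics; cat > h.py <<'E'
import numpy as np, cv2
from plant import state, grab_frame, job_done, cut_out, place_of
from scipy.spatial.transform import Rotation as R
def cloud(f):
    K=f["intrinsics"];z=f["range_z"];v,u=np.mgrid[0:384,0:512]
    P=np.stack([(u-K[0,2])/K[0,0]*z,-(v-K[1,2])/K[1,1]*z,-z,np.ones_like(z)],-1)
    return (P@f["world_from_camera"].T)[...,:3]
def Rt(s): return R.from_quat(np.roll(s["tool_rot"],-1))
def save(f,n): cv2.imwrite(f"pics/{n}.png",f["color"][...,::-1])
E
python3 - <<'E'
from h import *
s=state();print(s["time"],s["tool_pos"],np.round(Rt(s).as_matrix(),3).tolist(),s["contact_force"])
for c in ("top","scene"):
    f=grab_frame(c);save(f,c+"0");C=cloud(f)
    for n in ("puller","puller_bar","plug","plug_top","housing","stand","tray","tray_empty","cap_screw","grease_jar","push_block"):
        r=place_of(c,n);print(c,n,[(np.round(q["at"],4).tolist(),round(q["p"],2)) for q in r[:2]])
    for n in ("puller","plug","tray","housing","stand"):
        r=cut_out(c,n)
        if r:
            m=r[0]["pixels"]&(f["range_z"]>0);p=C[m];v,u=np.nonzero(m)
            zt=np.percentile(p[:,2],98);t=p[p[:,2]>zt-.006]
            rc=cv2.minAreaRect((t[:,:2]*1000).astype(np.float32))
            print(c,n,m.sum(),"px",int(u.mean()),int(v.mean()),"ztop",zt.round(4),[np.round(a,1) for a in rc])
a=np.hstack([cv2.imread("pics/top0.png"),cv2.imread("pics/scene0.png")]);cv2.imwrite("pics/both0.png",cv2.resize(a,(800,300)))
E
```

```text
0.0 [ 0.22689643 -0.58169574  0.23006463] [[0.932, 0.363, -0.0], [0.363, -0.932, 0.002], [0.0, -0.002, -1.0]] [ 0.1967201  -0.13689772 -0.47515526]
top puller [([0.492, 0.2571, 0.0262], 0.58)]
top puller_bar [([0.4914, 0.2562, 0.1097], 0.68)]
top plug [([0.4727, -0.2829, 0.019], 0.68)]
top plug_top [([0.4749, -0.2845, 0.0618], 0.71), ([0.7714, -0.0004, -0.0029], 0.32)]
top housing [([0.4789, -0.2875, -0.0016], 0.65), ([0.7588, 0.183, -0.0006], 0.36)]
top stand [([0.4886, 0.2591, 0.0035], 0.65), ([0.4774, -0.2831, -0.003], 0.56)]
top tray [([0.5173, 0.0147, 0.0005], 0.9)]
top tray_empty [([0.4661, 0.0105, 0.0032], 0.91)]
top cap_screw []
top grease_jar [([0.7762, -0.0006, -0.0043], 0.57)]
top push_block [([0.7846, -0.1841, -0.003], 0.87)]
top puller 231 px 160 237 ztop 0.1241 [array([491.7, 252.9]), array([14.1, 69.5]), np.float64(57.1)]
top plug 203 px 338 247 ztop 0.0649 [array([ 476.4, -284.2]), array([43.9, 44.5]), np.float64(21.1)]
top tray 2429 px 241 233 ztop 0.0275 [array([518.7,  13.2]), array([209.6, 119.8]), np.float64(3.7)]
top housing 2047 px 337 248 ztop 0.0648 [array([ 
[... 801 characters left out ...]
0.48)]
scene grease_jar [([0.4739, -0.287, 0.0181], 0.73), ([0.7691, -0.0022, -0.0005], 0.61)]
scene push_block [([0.4753, -0.2824, 0.0606], 0.72), ([0.7853, -0.1864, 0.0028], 0.6)]
scene puller 192 px 307 130 ztop 0.1214 [array([491.7, 254.1]), array([12.9, 69.7]), np.float64(57.9)]
scene plug 177 px 149 192 ztop 0.0628 [array([ 475.8, -284.5]), array([46. , 45.1]), np.float64(65.9)]
scene tray 1953 px 244 174 ztop 0.0253 [array([518.3,  13.2]), array([211.7, 120.5]), np.float64(2.9)]
scene housing 2017 px 151 199 ztop 0.063 [array([ 476. , -285.3]), array([129.7, 132.4]), np.float64(89.4)]
scene stand 567 px 305 142 ztop 0.0426 [array([491.9, 254.1]), array([80.9, 82.8]), np.float64(76.0)]
```

View pics/both0.png

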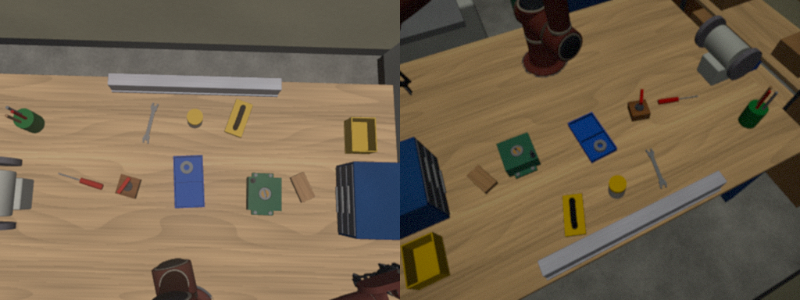

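The top view (left) shows the housing and plug near (265,193), the tray near (188,181) and the puller in its stand near (126,186). The networks agree with the depth fits. I'll view the plug's slot with the wrist camera on the way.

Call:
jog_arm(motion="100 .08 -.045 -.01 0 0 0;100 .16 -.09 -.02 0 0 0;100 .24 -.135 -.03 0 0 0;100 .32 -.18 -.03 0 0 0;100 .34 -.19 -.03 0 0 0")

```text
time: 2.33
tool_pos: [0.3523, -0.4304, 0.2466]
tool_rot: [0.0, 0.982, 0.186, 0.0]
contact_force: [-0.5, -0.8, 0.5]
gripper_width: 0.997
grasp_force: 0.0
```

Call:
jog_arm(motion="100 .08 -.045 0 0 0 0;100 .16 -.09 0 0 0 0;100 .24 -.135 0 0 0 0;100 .30 -.18 0 0 0 0;100 .30 -.18 0 0 0 0")

```text
time: 2.95
tool_pos: [0.4587, -0.2927, 0.2463]
tool_rot: [0.0, 0.983, 0.186, -0.0]
contact_force: [-0.5, -0.3, 0.5]
gripper_width: 1.001
grasp_force: 0.0
```

```bash
python3 - <<'E'
from h import *
s=state();print(s["time"],s["tool_pos"],s["joint_pos"],s["contact_force"])
f=grab_frame("wrist");save(f,"w1");M=f["world_from_camera"];print(np.round(M,3),f["intrinsics"])
C=cloud(f)
for n in ("plug","plug_top"): print(n,[(q["at"],q["p"]) for q in place_of("wrist",n)])
r=cut_out("wrist","plug")
if r:
    m=r[0]["pixels"];v,u=np.nonzero(m);print(m.sum(),u.min(),u.max(),v.min(),v.max())
    P=C[m&(f["range_z"]>0)];t=P[P[:,2]>.056];print(cv2.minEnclosingCircle((t[:,:2]*1000).astype(np.float32)),np.median(t[:,2]))
E
```

```text
2.95 [ 0.45872908 -0.29268779  0.24628787] [-7.04606946e-01 -1.49755550e-01  1.78343780e+00 -1.94736644e-04
  1.50787003e+00  4.91620613e-01] [-0.54403612 -0.29766876  0.51544285]
[[ 0.367  0.886  0.282  0.531]
 [-0.93   0.35   0.112 -0.265]
 [ 0.    -0.303  0.953  0.389]
 [ 0.     0.     0.     1.   ]] [[277.56350843   0.         256.86405784]
 [  0.         277.56350843 193.61660509]
 [  0.           0.           1.        ]]
plug [([0.4742, -0.2894, 0.0206], 0.88)]
plug_top [([0.4734, -0.2824, 0.0598], 0.68), ([0.5048, -0.4517, -0.0031], 0.55)]
1290 236 275 137 177
((474.3016662597656, -285.9314270019531), 24.330318450927734) 0.06037239983454595
```

View pics/w1.png

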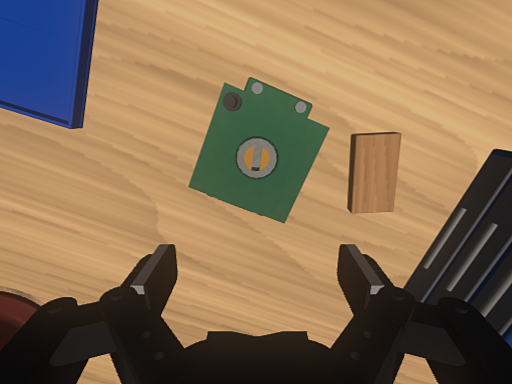

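The wrist view shows the plug at about (256,157), with the dark slot nearly vertical in the image. The cap screw is at (232,101), clear of it. Next I'll rectify the plug's top to measure the slot angle.

```bash
python3 - <<'E'
from h import *
from scipy.ndimage import map_coordinates
f=grab_frame("wrist");M=f["world_from_camera"];K=f["intrinsics"];C=cloud(f)
n=400;g=(np.arange(n)-n/2)*.00015
# rows: +x up ; cols: +y left
X,Y=np.meshgrid(.4745-g,-.2855-g,indexing='ij')
Pw=np.stack([X,Y,np.full_like(X,.0605),np.ones_like(X)],-1)
pc=Pw@np.linalg.inv(M).T
u=K[0,0]*pc[...,0]/-pc[...,2]+K[0,2];v=K[1,1]*-pc[...,1]/-pc[...,2]+K[1,2]
im=cv2.remap(f["color"],u.astype(np.float32),v.astype(np.float32),cv2.INTER_CUBIC)
cv2.imwrite("pics/rect.png",im[...,::-1])
r=np.hypot(X-.4745,Y+.2855)
# brass pixels vs rest inside insert
hsv=cv2.cvtColor(im,cv2.COLOR_RGB2HSV)
for lo in (90,110,130):
    S=(hsv[...,1]<lo)&(r<.0145)
    xy=np.stack([X[S],Y[S]],1);c=xy.mean(0);w,V=np.linalg.eigh(np.cov((xy-c).T));a=V[:,1]
    print(lo,S.sum()*.15**2,c,np.degrees(np.arctan2(a[1],a[0])),2*np.sqrt(3*w)*1e3)
m=(C[...,2]<.056)&(np.hypot(C[...,0]-.4745,C[...,1]+.2855)<.016)&(f["range_z"]>0)
p=C[m];print(m.sum(),p.mean(0),np.percentile(p[:,2],[5,50,95]))
w,V=np.linalg.eigh(np.cov((p[:,:2]-p[:,:2].mean(0)).T));print(np.degrees(np.arctan2(V[1,1],V[0,1])))
# housing edge fit
mh=cut_out("wrist","housing")[0]["pixels"]&(abs(C[...,2]-.06)<.004)
print(cv2.minAreaRect((C[mh][:,:2]*1000).astype(np.float32)))
E
```

```text
90 257.7375 [ 0.47490594 -0.28636345] -164.3973166061627 [10.49850532 28.15960221]
110 273.9825 [ 0.4748433 -0.2861272] -164.3878886604977 [12.34483836 28.02575448]
130 293.5575 [ 0.4747845  -0.28587459] -164.2556017023863 [14.00642501 27.92526892]
191 [ 0.47192432 -0.28717269  0.04111439] [0.03890489 0.04018313 0.05056472]
-165.31070523206589
((474.6242980957031, -286.2945251464844), (130.1728515625, 130.17230224609375), 89.31245422363281)
```

View pics/rect.png

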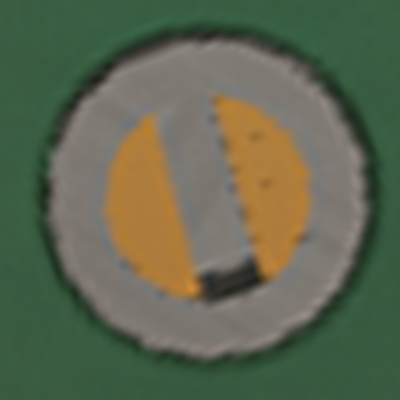

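The slot shows clearly, with its long axis about 15° from world +x towards +y. The insert centre is near (0.475,-0.286). Now to the puller.

Call:
jog_arm(motion="100 .046 -.1 0 0 0 0;100 .092 -.2 0 0 0 0;100 .138 -.3 0 0 0 0;100 .185 -.4 0 0 0 0;100 .23 -.495 0 0 0 0")

```text
time: 3.88
tool_pos: [0.4751, -0.0204, 0.2465]
tool_rot: [0.0, 0.983, 0.184, 0.0]
contact_force: [1.0, 1.1, -0.7]
gripper_width: 0.999
grasp_force: 0.0
```

Call:
jog_arm(motion="100 .046 -.1 0 0 0 .12;100 .092 -.2 0 0 0 .24;100 .138 -.3 0 0 0 .36;100 .185 -.4 0 0 0 .48;100 .23 -.495 0 0 0 .6")

```text
time: 4.5
tool_pos: [0.4928, 0.2485, 0.2466]
tool_rot: [-0.0, 0.972, -0.237, 0.0]
contact_force: [1.4, -0.5, 0.0]
gripper_width: 1.001
grasp_force: 0.0
```

Call:
jog_arm(motion="100 0 0 0 0 0 .04;100 0 0 0 0 0 .04;100 0 0 0 0 0 .04;100 0 0 0 0 0 .04;100 0 0 0 0 0 .04")

```text
time: 5.12
tool_pos: [0.4926, 0.2469, 0.2465]
tool_rot: [-0.0, 0.965, -0.263, 0.0]
contact_force: [-0.1, -0.2, -0.1]
gripper_width: 1.002
grasp_force: 0.0
```

```bash
python3 - <<'E'
from h import *
s=state();A=Rt(s).as_matrix();print(s["time"],s["tool_pos"],s["joint_pos"],s["contact_force"],"yaw",np.degrees(np.arctan2(A[1,0],A[0,0])))
f=grab_frame("wrist");save(f,"w2");C=cloud(f)
for n in ("puller","puller_bar"): print(n,[(q["at"],q["p"]) for q in place_of("wrist",n)])
for n,z in (("puller",.1205),("stand",.04)):
    r=cut_out("wrist",n)
    if r:
        m=r[0]["pixels"]&(f["range_z"]>0);P=C[m];t=P[abs(P[:,2]-z)<.004]
        print(n,len(t),np.median(t[:,2]),cv2.minAreaRect((t[:,:2]*1000).astype(np.float32)))
E
```

```text
5.125 [0.4925633  0.24691204 0.24648476] [ 3.29582987e-01 -1.33147190e-01  1.76815953e+00  1.87344401e-05
  1.50633107e+00  2.43178061e+00] [-0.14327687 -0.24799455 -0.09625113] yaw -30.447121657728587
puller [([0.493, 0.2566, 0.0254], 0.62)]
puller_bar [([0.4903, 0.2543, 0.1137], 0.9)]
puller 904 0.12035968628568239 ((491.0820617675781, 253.47653198242188), (13.972267150878906, 69.59947204589844), 56.4647216796875)
stand 2593 0.04000940527736335 ((491.2319641113281, 253.86572265625), (79.69426727294922, 79.80958557128906), 75.89791870117188)
```

View pics/w2.png

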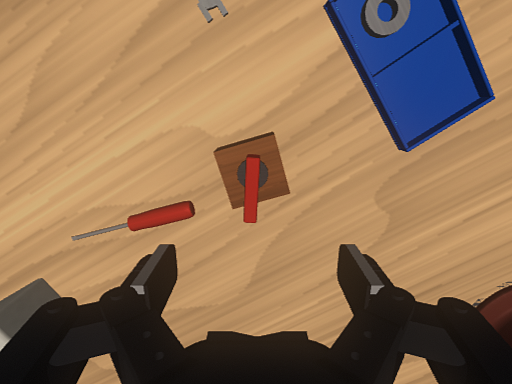

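The puller's red bar runs from (252,157) to (250,221), standing in its stand. It needs only a small correction. I'll descend and grip.

Call:
jog_arm(motion="100 -.009 -.01 0.06 0 0 .036;100 -.009 -.01 .14 0 0 .036;100 -.009 -.01 .22 0 0 .036;100 -.009 -.01 .29 0 0 .036;100 -.009 -.01 .31 0 0 .036")

```text
time: 6.0
tool_pos: [0.4892, 0.2534, 0.0886]
tool_rot: [0.002, 0.958, -0.288, -0.002]
contact_force: [0.5, -0.5, 0.6]
gripper_width: 0.999
grasp_force: 0.0
```

Call:
jog_arm(motion="100 0 0 0 0 0 0;0 0 0 0 0 0 0;0 0 0 0 0 0 0;0 0 0 0 0 0 0;0 0 0 0 0 0 0")

```text
time: 6.62
tool_pos: [0.4914, 0.2543, 0.092]
tool_rot: [-0.0, 0.958, -0.288, 0.0]
contact_force: [1.5, 4.3, 3.8]
gripper_width: 0.154
grasp_force: 61.0
```

Call:
jog_arm(motion="0 0 0 0 0 0 0;0 0 0 0 0 0 0;0 0 0 0 0 0 0;0 0 0 0 0 0 0;0 0 0 0 0 0 0")

```text
time: 7.25
tool_pos: [0.4915, 0.2543, 0.092]
tool_rot: [-0.0, 0.958, -0.288, 0.0]
contact_force: [0.7, 0.6, 5.6]
gripper_width: 0.154
grasp_force: 59.6
```

```bash
python3 - <<'E'
from h import *
s=state();A=Rt(s).as_matrix();print(s["time"],s["tool_pos"],s["joint_pos"],s["contact_force"],s["ft_torque"],s["gripper_width"],s["grasp_force"],"yaw",np.degrees(np.arctan2(A[1,0],A[0,0])))
E
```

```text
7.25 [0.49152089 0.25429339 0.0919543 ] [3.42883919e-01 1.08107505e-02 1.89870737e+00 1.48632179e-04
 1.23083042e+00 2.49820073e+00] [0.71487772 0.64115939 5.58114209] [ 0.0921932  -0.05799062  0.02057697] 0.15388874184049223 59.6274733543396 yaw -33.49341105566323
```

Call:
jog_arm(motion="0 0 0 -.03 0 0 0;0 0 0 -.07 0 0 0;0 0 0 -.13 0 0 0;0 0 0 -.18 0 0 0;0 0 0 -.2 0 0 0")

```text
time: 7.88
tool_pos: [0.4918, 0.2543, 0.1941]
tool_rot: [-0.001, 0.958, -0.288, 0.001]
contact_force: [-0.1, -0.3, -2.2]
gripper_width: 0.152
grasp_force: 58.8
```

Call:
jog_arm(motion="0 .04 .06 0 0 0 0;0 .1 .16 0 0 0 0;0 .16 .26 0 0 0 0;0 .22 .36 0 0 0 0;0 .284 .46 0 0 0 0")

```text
time: 8.5
tool_pos: [0.4816, -0.0177, 0.191]
tool_rot: [0.0, 0.958, -0.288, -0.0]
contact_force: [0.8, -0.3, -1.4]
gripper_width: 0.149
grasp_force: 58.9
```

Call:
jog_arm(motion="0 .06 .1 0 0 0 -.11;0 .12 .2 0 0 0 -.22;0 .18 .3 0 0 0 -.34;0 .24 .4 0 0 0 -.45;0 .284 .46 0 0 0 -.564")

```text
time: 9.12
tool_pos: [0.473, -0.2885, 0.1908]
tool_rot: [-0.0, 0.991, 0.132, -0.0]
contact_force: [0.1, 1.8, -0.9]
gripper_width: 0.153
grasp_force: 59.0
```

Call:
jog_arm(motion="0 0 0 0 0 0 0;0 0 0 0 0 0 0;0 0 0 0 0 0 0;0 0 0 0 0 0 0;0 0 0 0 0 0 0")

```text
time: 9.75
tool_pos: [0.4742, -0.2857, 0.1915]
tool_rot: [0.0, 0.991, 0.131, 0.0]
contact_force: [0.1, -0.1, -2.6]
gripper_width: 0.153
grasp_force: 59.2
```

```bash
python3 - <<'E'
from h import *
s=state();A=Rt(s).as_matrix();print(s["time"],s["tool_pos"],s["joint_pos"],s["contact_force"],s["gripper_width"],s["grasp_force"],"yaw",np.degrees(np.arctan2(A[1,0],A[0,0])));print(A.round(4))
ims=[]
for c in ("scene","top","wrist"):
    f=grab_frame(c);C=cloud(f);ims.append(f["color"])
    for n in ("puller","puller_bar","plug_top"): print(c,n,[(np.round(q["at"],4),q["p"]) for q in place_of(c,n)[:1]])
    r=cut_out(c,"puller")
    if r:
        m=r[0]["pixels"]&(f["range_z"]>0);P=C[m];P=P[(abs(P[:,0]-.475)<.06)&(abs(P[:,1]+.286)<.06)&(P[:,2]>.1)]
        print(len(P),P.min(0),P.max(0))
cv2.imwrite("pics/w3.png",np.hstack([cv2.resize(ims[0][130:250,90:210],(400,400)),cv2.resize(ims[2],(400,400))])[...,::-1])
E
```

```text
9.75 [ 0.47419526 -0.28567284  0.19149267] [-6.76649441e-01 -8.99541732e-02  1.82081442e+00  5.64043176e-06
  1.41053234e+00  6.31893369e-01] [ 0.09138002 -0.14921568 -2.56296319] 0.15336809340270915 59.160091280937195 yaw 15.025968680503505
[[ 9.658e-01  2.593e-01  2.000e-04]
 [ 2.593e-01 -9.658e-01 -1.000e-04]
 [ 1.000e-04  2.000e-04 -1.000e+00]]
scene puller []
scene puller_bar [(array([ 0.4692, -0.2848,  0.2102]), 0.81)]
scene plug_top [(array([ 0.4733, -0.2852,  0.1257]), 0.64)]
238 [ 0.45155134 -0.30295088  0.12885122] [ 0.50962278 -0.26709821  0.24760378]
top puller [(array([ 0.477 , -0.2881,  0.1244]), 0.37)]
top puller_bar [(array([ 0.4708, -0.2864,  0.206 ]), 0.53)]
top plug_top [(array([ 0.4754, -0.2837,  0.0613]), 0.39)]Traceback (most recent call last):
  File "<stdin>", line 10, in <module>
    return umr_minimum(a, axis, None, out, keepdims, initial, where)
ValueError: zero-size array to reduction operation minimum which has no identity
```

```bash
python3 - <<'E'
from h import *
a=grab_frame("scene");b=grab_frame("wrist");
cv2.imwrite("pics/w3.png",np.hstack([cv2.resize(a["color"][150:250,100:200],(400,400)),cv2.resize(b["color"][140:380,130:380],(400,400))])[...,::-1])
for n,f in (("s",a),("w",b)):
    C=cloud(f);P=C[(np.hypot(C[...,0]-.475,C[...,1]+.286)<.035)&(abs(C[...,2]-.142)<.006)&(f["range_z"]>0)]
    print(n,len(P),P.min(0),P.max(0)) if len(P) else 0
    T=P[P[:,2]>.143] if len(P) else P
    if len(T)>5:
        print(len(T),cv2.minEnclosingCircle((T[:,:2]*1000).astype(np.float32)),np.median(T[:,2]))
E
```

```text
s 112 [ 0.45745686 -0.3049641   0.13858333] [ 0.49416178 -0.26716835  0.14760077]
81 ((474.62762451171875, -285.5591735839844), 19.684877395629883) 0.14475585267974267
w 838 [ 0.45761629 -0.30719576  0.13948062] [ 0.49310367 -0.26767409  0.14705491]
790 ((473.45318603515625, -287.2324523925781), 19.966495513916016) 0.1453421558435546
```

View pics/w3.png

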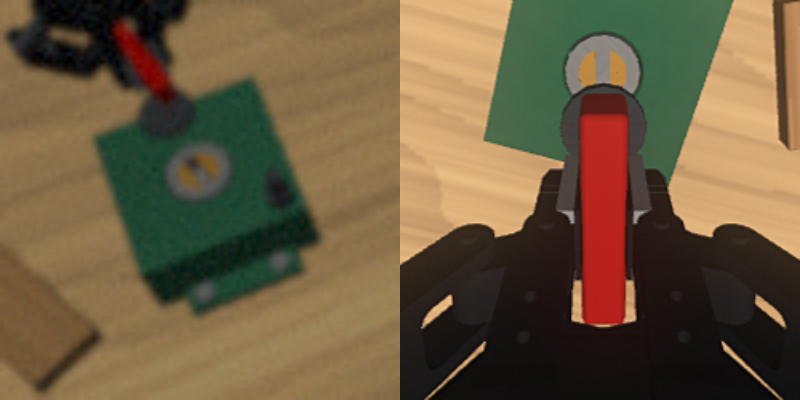

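The scene crop (left) shows the collar above the plug and the slot at about (198,172). The wrist crop (right) shows the slot at (603,70) in line with the red bar. Both cameras put the collar (-1.2,-1.0) mm from the plug's centre, so I'll correct that and approach.

Call:
jog_arm(motion="0 .003 -.0014 .03 0 0 0;0 .003 -.0014 .06 0 0 0;0 .003 -.0014 .09 0 0 0;0 .003 -.0014 .115 0 0 0;0 .003 -.0014 .12 0 0 0")

```text
time: 10.98
tool_pos: [0.4746, -0.2847, 0.1296]
tool_rot: [-0.001, 0.991, 0.13, -0.001]
contact_force: [-0.7, 0.8, -1.6]
gripper_width: 0.155
grasp_force: 59.2
```

Call:
jog_arm(motion="0 0 0 0 0 0 0;0 0 0 .002 0 0 0;0 0 0 .004 0 0 0;0 0 0 .006 0 0 0;0 0 0 .007 0 0 0")

```text
time: 11.6
tool_pos: [0.4753, -0.2852, 0.1279]
tool_rot: [0.0, 0.991, 0.13, 0.0]
contact_force: [0.9, 0.5, -1.8]
gripper_width: 0.153
grasp_force: 59.2
```

Call:
jog_arm(motion="0 0 0 .0005 0 0 0;0 0 0 .001 0 0 0;0 0 0 .0015 0 0 0;0 0 0 .002 0 0 0;0 0 0 .002 0 0 0")

```text
time: 12.22
tool_pos: [0.4753, -0.2852, 0.1269]
tool_rot: [-0.0, 0.991, 0.13, -0.0]
contact_force: [0.3, 0.4, -1.8]
gripper_width: 0.154
grasp_force: 59.2
```

Call:
jog_arm(motion="0 0 0 .0005 0 0 0;0 0 0 .001 0 0 0;0 0 0 .0015 0 0 0;0 0 0 .002 0 0 0;0 0 0 .002 0 0 0")

```text
time: 12.85
tool_pos: [0.4753, -0.2852, 0.1258]
tool_rot: [-0.0, 0.991, 0.13, -0.0]
contact_force: [-0.9, 0.5, -1.6]
gripper_width: 0.153
grasp_force: 59.2
```

Call:
jog_arm(motion="0 0 0 .0005 0 0 0;0 0 0 .001 0 0 0;0 0 0 .001 0 0 0;0 0 0 .001 0 0 0;0 0 0 .001 0 0 0")

```text
time: 13.48
tool_pos: [0.4753, -0.2852, 0.1254]
tool_rot: [-0.0, 0.991, 0.13, 0.0]
contact_force: [-0.6, 0.6, -1.3]
gripper_width: 0.152
grasp_force: 59.2
```

Call:
jog_arm(motion="0 0 0 .001 0 0 0;0 0 0 .002 0 0 0;0 0 0 .003 0 0 0;0 0 0 .004 0 0 0;0 0 0 .004 0 0 0")

```text
time: 14.1
tool_pos: [0.4753, -0.2852, 0.1233]
tool_rot: [-0.0, 0.991, 0.13, -0.0]
contact_force: [-0.0, -0.8, -1.8]
gripper_width: 0.153
grasp_force: 59.2
```

Call:
jog_arm(motion="0 0 0 .001 0 0 0;0 0 0 .002 0 0 0;0 0 0 .003 0 0 0;0 0 0 .003 0 0 0;0 0 0 .003 0 0 0")

```text
time: 14.72
tool_pos: [0.4753, -0.2852, 0.1219]
tool_rot: [0.0, 0.991, 0.13, 0.0]
contact_force: [0.5, 0.4, -1.7]
gripper_width: 0.15
grasp_force: 59.2
```

The lugs are through the slot. Lowering to the collar seat, expected at TCP z ≈ 0.1125.

Call:
jog_arm(motion="0 0 0 .003 0 0 0;0 0 0 .006 0 0 0;0 0 0 .009 0 0 0;0 0 0 .012 0 0 0;0 0 0 .013 0 0 0")

```text
time: 15.35
tool_pos: [0.4752, -0.2851, 0.1152]
tool_rot: [-0.0, 0.991, 0.13, -0.0]
contact_force: [-0.4, -0.2, -2.3]
gripper_width: 0.153
grasp_force: 59.2
```

Call:
jog_arm(motion="0 0 0 .0005 0 0 0;0 0 0 .001 0 0 0;0 0 0 .0015 0 0 0;0 0 0 .002 0 0 0;0 0 0 .002 0 0 0")

```text
time: 15.98
tool_pos: [0.4753, -0.2852, 0.1143]
tool_rot: [-0.0, 0.991, 0.13, -0.0]
contact_force: [0.4, 1.4, -2.0]
gripper_width: 0.151
grasp_force: 59.2
```

Call:
jog_arm(motion="0 0 0 .0005 0 0 0;0 0 0 .001 0 0 0;0 0 0 .0015 0 0 0;0 0 0 .002 0 0 0;0 0 0 .002 0 0 0")

```text
time: 16.6
tool_pos: [0.4753, -0.2852, 0.1133]
tool_rot: [-0.0, 0.991, 0.13, -0.0]
contact_force: [0.6, 0.9, -2.0]
gripper_width: 0.153
grasp_force: 59.2
```

Call:
jog_arm(motion="0 0 0 .0003 0 0 0;0 0 0 .0006 0 0 0;0 0 0 .001 0 0 0;0 0 0 .001 0 0 0;0 0 0 .001 0 0 0")

```text
time: 17.23
tool_pos: [0.4753, -0.2852, 0.1129]
tool_rot: [0.0, 0.991, 0.13, 0.0]
contact_force: [-0.2, -0.1, -1.5]
gripper_width: 0.152
grasp_force: 59.2
```

Call:
jog_arm(motion="0 0 0 .0003 0 0 0;0 0 0 .0006 0 0 0;0 0 0 .001 0 0 0;0 0 0 .001 0 0 0;0 0 0 .001 0 0 0")

```text
time: 17.85
tool_pos: [0.4753, -0.2852, 0.1125]
tool_rot: [-0.0, 0.991, 0.13, 0.0]
contact_force: [0.2, 0.3, -1.0]
gripper_width: 0.155
grasp_force: 59.3
```

Call:
jog_arm(motion="0 0 0 .0003 0 0 0;0 0 0 .0006 0 0 0;0 0 0 .001 0 0 0;0 0 0 .001 0 0 0;0 0 0 .001 0 0 0")

```text
time: 18.48
tool_pos: [0.4755, -0.2853, 0.1125]
tool_rot: [0.0, 0.991, 0.13, 0.0]
contact_force: [-3.0, 1.6, 5.4]
gripper_width: 0.152
grasp_force: 60.2
```

```bash
python3 - <<'E'
from h import *
s=state();print(s["tool_pos"],s["contact_force"],s["ft_torque"])
f=grab_frame("scene");C=cloud(f)
H=C[(abs(C[...,0]-.475)<.06)&(abs(C[...,1]+.286)<.06)&(abs(C[...,2]-.0605)<.007)]
P=C[(np.hypot(C[...,0]-.475,C[...,1]+.286)<.018)&(abs(C[...,2]-.07)<.008)]
print(len(P),np.percentile(P[:,2],[10,50,90]),np.median(H[:,2]))
E
```

```text
[ 0.47549567 -0.28533352  0.11247033] [-2.97900367  1.56828231  5.4222179 ] [0.35902516 0.41385904 0.00817408]
70 [0.06329477 0.06560949 0.06896997] 0.05900910283199823
```

The collar is seated (about 7.5 N up). Easing slightly and turning clockwise, which is + about the tool's z.

Call:
jog_arm(motion="0 0 0 -.0005 0 0 .05;0 0 0 -.0005 0 0 .12;0 0 0 -.0005 0 0 .19;0 0 0 -.0005 0 0 .26;0 0 0 -.0005 0 0 .32")

```text
time: 19.15
tool_pos: [0.4759, -0.2859, 0.1125]
tool_rot: [0.001, 0.994, -0.111, 0.001]
contact_force: [-0.2, -0.5, 1.4]
gripper_width: 0.154
grasp_force: 59.8
```

```bash
python3 -c "
from h import *
s=state();A=Rt(s).as_matrix();print(s['tool_pos'],s['contact_force'],s['ft_torque'],np.degrees(np.arctan2(A[1,0],A[0,0])))"
```

```text
[ 0.47590502 -0.28585866  0.11246327] [-0.18995097 -0.53640939  1.44572841] [-0.07127103  0.06485576  0.05977441] -12.69424788586693
```

Call:
jog_arm(motion="0 0 0 0 0 0 .07;0 0 0 0 0 0 .14;0 0 0 0 0 0 .2;0 0 0 0 0 0 .26;0 0 0 0 0 0 .3")

```text
time: 19.77
tool_pos: [0.4758, -0.286, 0.1125]
tool_rot: [0.001, 0.944, -0.329, 0.001]
contact_force: [0.5, -0.4, 2.4]
gripper_width: 0.151
grasp_force: 59.8
```

```bash
python3 -c "
from h import *
s=state();A=Rt(s).as_matrix();print(s['tool_pos'],s['contact_force'],s['ft_torque'],np.degrees(np.arctan2(A[1,0],A[0,0])))"
```

```text
[ 0.47581971 -0.28596696  0.11247039] [ 0.51274151 -0.42155118  2.41667035] [-0.12292529  0.12824637  0.01135254] -38.42791058079331
```

Call:
jog_arm(motion="0 0 0 0 0 0 .02;0 0 0 0 0 0 .04;0 0 0 0 0 0 .06;0 0 0 0 0 0 .08;0 0 0 0 0 0 .08")

```text
time: 20.4
tool_pos: [0.4755, -0.2854, 0.1124]
tool_rot: [0.0, 0.923, -0.384, 0.0]
contact_force: [0.8, -1.5, 4.4]
gripper_width: 0.153
grasp_force: 60.0
```

```bash
python3 -c "
from h import *
s=state();A=Rt(s).as_matrix();print(s['tool_pos'],s['contact_force'],s['ft_torque'],np.degrees(np.arctan2(A[1,0],A[0,0])))"
```

```text
[ 0.47552048 -0.28541974  0.11241491] [ 0.75514647 -1.48029961  4.39856228] [-0.29088483  0.07081834 -0.04945145] -45.20419861339835
```

Call:
jog_arm(motion="0 0 0 0 0 0 .02;0 0 0 0 0 0 .04;0 0 0 0 0 0 .06;0 0 0 0 0 0 .06;0 0 0 0 0 0 .06")

```text
time: 21.02
tool_pos: [0.4753, -0.2855, 0.1124]
tool_rot: [0.0, 0.905, -0.426, 0.0]
contact_force: [-1.7, -1.2, 5.4]
gripper_width: 0.156
grasp_force: 60.2
```

```bash
python3 -c "
from h import *
s=state();A=Rt(s).as_matrix();print(s['tool_pos'],s['contact_force'],s['ft_torque'],np.degrees(np.arctan2(A[1,0],A[0,0])))"
```

```text
[ 0.47533404 -0.28547218  0.11243135] [-1.66690228 -1.20831584  5.37403822] [-0.26160749  0.17317744 -0.02045779] -50.40309123634117
```

Call:
jog_arm(motion="0 0 0 0 0 0 .01;0 0 0 0 0 0 .02;0 0 0 0 0 0 .03;0 0 0 0 0 0 .035;0 0 0 0 0 0 .035")

```text
time: 21.65
tool_pos: [0.4753, -0.2855, 0.1124]
tool_rot: [0.0, 0.893, -0.449, 0.0]
contact_force: [-0.5, -1.7, 4.7]
gripper_width: 0.155
grasp_force: 60.2
```

```bash
python3 -c "
from h import *
s=state();A=Rt(s).as_matrix();print(s['tool_pos'],s['contact_force'],s['ft_torque'],np.degrees(np.arctan2(A[1,0],A[0,0])))"
```

```text
[ 0.47531615 -0.2855186   0.11244233] [-0.48373776 -1.73806553  4.69926214] [-0.29615592  0.12958699  0.19411617] -53.380887874828986
```

Torque has risen to 0.19 N·m at about 68°, so the puller is tight. Drawing up.

Call:
jog_arm(motion="0 0 0 -.0015 0 0 0;0 0 0 -.003 0 0 0;0 0 0 -.0045 0 0 0;0 0 0 -.006 0 0 0;0 0 0 -.008 0 0 0")

```text
time: 22.28
tool_pos: [0.4741, -0.2841, 0.1137]
tool_rot: [-0.001, 0.894, -0.449, -0.002]
contact_force: [3.2, -3.7, -14.6]
gripper_width: 0.153
grasp_force: 58.4
```

Call:
jog_arm(motion="0 0 0 -.003 0 0 0;0 0 0 -.006 0 0 0;0 0 0 -.009 0 0 0;0 0 0 -.012 0 0 0;0 0 0 -.015 0 0 0")

```text
time: 22.9
tool_pos: [0.475, -0.2847, 0.1236]
tool_rot: [-0.0, 0.894, -0.449, -0.001]
contact_force: [-0.8, -1.2, -12.8]
gripper_width: 0.151
grasp_force: 58.6
```

Call:
jog_arm(motion="0 0 0 -.003 0 0 0;0 0 0 -.006 0 0 0;0 0 0 -.01 0 0 0;0 0 0 -.014 0 0 0;0 0 0 -.018 0 0 0")

```text
time: 23.52
tool_pos: [0.4758, -0.2856, 0.1338]
tool_rot: [0.0, 0.894, -0.449, 0.001]
contact_force: [-2.1, -1.0, -4.4]
gripper_width: 0.149
grasp_force: 60.0
```

Call:
jog_arm(motion="0 0 0 -.01 0 0 0;0 0 0 -.02 0 0 0;0 0 0 -.032 0 0 0;0 0 0 -.046 0 0 0;0 0 0 -.06 0 0 0")

```text
time: 24.15
tool_pos: [0.4755, -0.2853, 0.1634]
tool_rot: [0.0, 0.894, -0.449, 0.0]
contact_force: [-0.4, 0.1, -5.5]
gripper_width: 0.15
grasp_force: 59.9
```

Call:
jog_arm(motion="0 0 0 -.015 0 0 0;0 0 0 -.03 0 0 0;0 0 0 -.045 0 0 0;0 0 0 -.055 0 0 0;0 0 0 -.055 0 0 0")

```text
time: 24.78
tool_pos: [0.4756, -0.2854, 0.1908]
tool_rot: [0.0, 0.894, -0.449, 0.001]
contact_force: [0.3, -0.6, -4.6]
gripper_width: 0.151
grasp_force: 60.0
```

```bash
python3 - <<'E'
from h import *
s=state();A=Rt(s).as_matrix();print(s["time"],s['tool_pos'],s['contact_force'],s['ft_torque'],np.degrees(np.arctan2(A[1,0],A[0,0])));print(A.round(3))
a=grab_frame("scene");b=grab_frame("wrist")
cv2.imwrite("pics/w4.png",np.hstack([cv2.resize(a["color"][130:250,90:210],(400,400)),cv2.resize(b["color"][140:380,130:380],(400,400))])[...,::-1])
f=grab_frame("top")
print([(np.round(q["at"],4),q["p"]) for q in place_of("scene","plug")])
for c in ("top","scene"): print(c,[(np.round(q["at"],4),q["p"]) for q in place_of(c,"tray_empty")[:1]])
E
```

```text
24.775 [ 0.47556879 -0.28543496  0.19075703] [ 0.26290143 -0.61399871 -4.60587162] [ 0.01162622 -0.01269852 -0.04325256] -53.34734932911815
[[ 0.597 -0.802  0.001]
 [-0.802 -0.597 -0.001]
 [ 0.001 -0.    -1.   ]]
[(array([ 0.472 , -0.2875,  0.0974]), 0.44)]
top [(array([ 0.4724, -0.282 ,  0.0928]), 0.75)]
scene [(array([0.4635, 0.0122, 0.0082]), 0.76)]
```

View pics/w4.png

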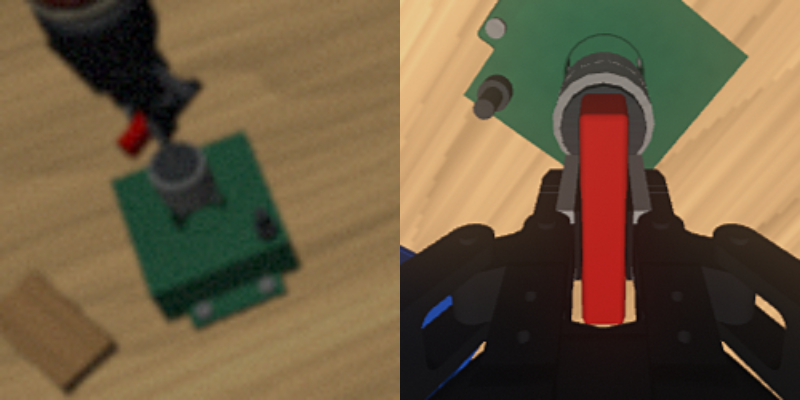

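The plug hangs upright and clear of the bore on the puller: the scene crop shows it at (180,185), and the wrist crop shows its rim around the collar at (603,110). Moving over the empty compartment at about (0.4665, 0.0107).

Call:
jog_arm(motion="0 -.03 -.02 -.01 0 0 0;0 -.08 -.055 -.02 0 0 0;0 -.145 -.1 -.02 0 0 0;0 -.215 -.15 -.02 0 0 0;0 -.285 -.2 -.02 0 0 0")

```text
time: 25.7
tool_pos: [0.4701, -0.1091, 0.2004]
tool_rot: [-0.0, 0.894, -0.449, 0.0]
contact_force: [0.7, 0.1, -4.4]
gripper_width: 0.148
grasp_force: 60.0
```

Call:
jog_arm(motion="0 -.07 -.05 0 0 0 0;0 -.13 -.09 0 0 0 0;0 -.175 -.12 0 0 0 0;0 -.2 -.139 0 0 0 0;0 -.2 -.139 0 0 0 0")

```text
time: 26.32
tool_pos: [0.4664, 0.0113, 0.2003]
tool_rot: [0.0, 0.894, -0.448, 0.0]
contact_force: [0.4, 1.0, -3.7]
gripper_width: 0.153
grasp_force: 60.0
```

Call:
jog_arm(motion="0 0 0 .03 0 0 0;0 0 0 .06 0 0 0;0 0 0 .09 0 0 0;0 0 0 .12 0 0 0;0 0 0 .13 0 0 0")

```text
time: 26.95
tool_pos: [0.4655, 0.0105, 0.1331]
tool_rot: [0.001, 0.894, -0.449, -0.001]
contact_force: [-1.0, 0.0, -3.9]
gripper_width: 0.151
grasp_force: 60.0
```

```bash
python3 - <<'E'
from h import *
s=state();print(s["time"],s['tool_pos'],s['contact_force'])
f=grab_frame("wrist");f=grab_frame("scene");
for c in ("scene","wrist"):
  for n in ("plug","tray_empty"): print(c,n,[(np.round(q["at"],4),q["p"]) for q in place_of(c,n)[:1]])
E
```

```text
26.95 [0.46550203 0.01050985 0.13314386] [-0.97734102  0.00885949 -3.91386268]
scene plug [(array([0.4634, 0.01  , 0.0385]), 0.68)]
scene tray_empty [(array([0.4659, 0.0129, 0.0078]), 0.7)]
wrist plug []
wrist tray_empty [(array([0.4626, 0.0085, 0.006 ]), 0.74)]
```

Call:
jog_arm(motion="0 0 0 .015 0 0 0;0 0 0 .03 0 0 0;0 0 0 .045 0 0 0;0 0 0 .058 0 0 0;0 0 0 .064 0 0 0")

```text
time: 27.88
tool_pos: [0.4661, 0.0106, 0.1023]
tool_rot: [0.0, 0.894, -0.449, -0.001]
contact_force: [0.0, -0.6, -4.6]
gripper_width: 0.154
grasp_force: 59.9
```

Call:
jog_arm(motion="0 0 0 .0005 0 0 0;0 0 0 .001 0 0 0;0 0 0 .002 0 0 0;0 0 0 .003 0 0 0;0 0 0 .003 0 0 0")

```text
time: 28.5
tool_pos: [0.4665, 0.0105, 0.1017]
tool_rot: [-0.0, 0.894, -0.449, 0.0]
contact_force: [-0.3, 0.1, -5.4]
gripper_width: 0.152
grasp_force: 59.9
```

Call:
jog_arm(motion="0 0 0 .001 0 0 0;0 0 0 .002 0 0 0;0 0 0 .003 0 0 0;0 0 0 .004 0 0 0;0 0 0 .005 0 0 0")

```text
time: 29.12
tool_pos: [0.4665, 0.0105, 0.0991]
tool_rot: [0.0, 0.894, -0.449, -0.0]
contact_force: [0.7, 0.7, -4.1]
gripper_width: 0.151
grasp_force: 59.9
```

Call:
jog_arm(motion="0 0 0 .0005 0 0 0;0 0 0 .001 0 0 0;0 0 0 .0015 0 0 0;0 0 0 .002 0 0 0;0 0 0 .002 0 0 0")

```text
time: 29.75
tool_pos: [0.4665, 0.0105, 0.0981]
tool_rot: [-0.0, 0.894, -0.449, -0.0]
contact_force: [-0.3, -0.0, -5.7]
gripper_width: 0.15
grasp_force: 59.9
```

Call:
jog_arm(motion="0 0 0 .0005 0 0 0;0 0 0 .001 0 0 0;0 0 0 .0015 0 0 0;0 0 0 .0015 0 0 0;0 0 0 .0015 0 0 0")

```text
time: 30.38
tool_pos: [0.4667, 0.0105, 0.0976]
tool_rot: [-0.0, 0.894, -0.449, 0.0]
contact_force: [-0.4, 0.7, -2.9]
gripper_width: 0.152
grasp_force: 60.2
```

Call:
jog_arm(motion="0 0 0 .0005 0 0 0;0 0 0 .0005 0 0 0;0 0 0 .0005 0 0 0;0 0 0 .0005 0 0 0;0 0 0 .0005 0 0 0")

```text
time: 31.0
tool_pos: [0.4668, 0.0105, 0.0975]
tool_rot: [-0.0, 0.894, -0.449, 0.0]
contact_force: [-0.2, -0.2, -0.1]
gripper_width: 0.152
grasp_force: 60.6
```

The plug is standing on the tray floor. Letting go and withdrawing straight up.

Call:
jog_arm(motion="22 0 0 0 0 0 0;30 0 0 0 0 0 0;50 0 0 0 0 0 0;80 0 0 0 0 0 0;80 0 0 0 0 0 0")

```text
time: 31.62
tool_pos: [0.4665, 0.0105, 0.0971]
tool_rot: [-0.0, 0.894, -0.449, 0.0]
contact_force: [0.2, 0.2, 0.5]
gripper_width: 0.802
grasp_force: 0.0
```

Call:
jog_arm(motion="80 0 0 -.01 0 0 0;80 0 0 -.04 0 0 0;80 0 0 -.09 0 0 0;80 0 0 -.15 0 0 0;80 0 0 -.2 0 0 0")

```text
time: 32.25
tool_pos: [0.4671, 0.0104, 0.1998]
tool_rot: [-0.0, 0.894, -0.449, 0.001]
contact_force: [0.4, -0.4, -0.5]
gripper_width: 0.799
grasp_force: 0.0
```

Call:
jog_arm(motion="80 0 0 -.08 0 0 0;80 0 0 -.08 0 0 0;80 0 0 -.08 0 0 0;80 0 0 -.08 0 0 0;80 0 0 -.08 0 0 0")

```text
time: 32.88
tool_pos: [0.4659, 0.0106, 0.2359]
tool_rot: [0.0, 0.894, -0.449, -0.001]
contact_force: [0.5, 0.6, 0.6]
gripper_width: 0.802
grasp_force: 0.0
```

```bash
python3 - <<'E'
from h import *
a=grab_frame("scene");b=grab_frame("wrist")
cv2.imwrite("pics/w5.png",np.hstack([cv2.resize(a["color"][120:240,190:310],(400,400)),cv2.resize(b["color"],(400,300),None)[:,:].copy() if 0 else cv2.resize(b["color"],(400,400))])[...,::-1])
for c in ("scene","wrist"):
  for n in ("plug","puller","puller_bar","tray_empty"): print(c,n,[(np.round(q["at"],4),q["p"]) for q in place_of(c,n)[:1]])
C=cloud(b);P=C[(np.hypot(C[...,0]-.4665,C[...,1]-.0105)<.06)&(b["range_z"]>0)]
print(np.median(P[(P[:,2]>.08)&(P[:,2]<.13)][:,2]))
T=P[abs(P[:,2]-.05)<.008];print(len(T),np.percentile(T[:,2],[10,50,90]))
B=P[(abs(P[:,2]-.1)<.008)];print(cv2.minAreaRect((B[:,:2]*1000).astype(np.float32)))
E
```

```text
scene plug [(array([0.466 , 0.0088, 0.0054]), 0.46)]
scene puller [(array([0.4666, 0.0086, 0.0319]), 0.6)]
scene puller_bar [(array([0.462 , 0.0122, 0.1148]), 0.67)]
scene tray_empty [(array([0.4651, 0.0096, 0.0069]), 0.94)]
wrist plug [(array([0.4671, 0.0071, 0.0028]), 0.62)]
wrist puller [(array([0.468 , 0.0145, 0.0322]), 0.96)]
wrist puller_bar [(array([0.4638, 0.0101, 0.1173]), 0.87)]
wrist tray_empty []
0.12589429032548852
600 [0.04488014 0.05073336 0.0522689 ]
((487.0352783203125, -18.284454345703125), (7.811692237854004, 0.16440677642822266), 36.09674072265625)
```

View pics/w5.png

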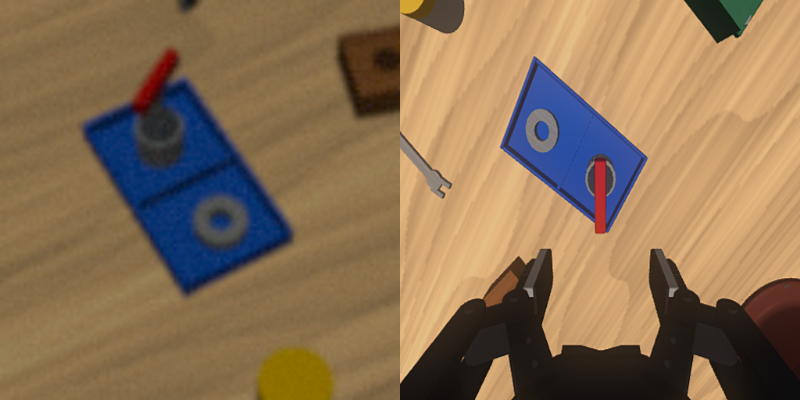

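The plug stands upright in the middle of the empty compartment (scene crop at 160,135) with the puller in it. The gripper is clear and the bearing hasn't moved.

```bash
python3 -c "
from plant import job_done
print(job_done())"
```

```text
the job is handed in; nothing more can be done
None
```

I drew the plug from the housing and set it down upright in the tray's empty compartment with the puller still screwed in, then released it and handed the job in at about 33 s; `job_done()` gave no verdict.

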